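# Make up two drive repair kits

## Task

Make up the two drive repair kits, each part lying or standing upright on its own painted outline. Blue tray: the shaft coupling on the large ring with the four dots (the half with the pins first, pins up, then the half with the orange bushes pressed down over the pins until the two faces meet), and the small black-sealed bearing on the small ring; yellow tray: the green pillow block along the long rectangle and the small sprocket, hub up, on the toothed outline. Leave the larger bearing, the larger sprocket and the roll of green tape where they lie.

Things in the scene. Friction and masses are not known exactly. Their poses are not given: they have to be found in the camera images.
- blue_tray: Flat blue tray, 250 (its x) x 150 (its y) mm, fixed on the mat; floor 4 mm thick, rim 16 mm high. Origin: centre of its underside. White outlines on its floor: large ring (72 mm, four dots inside) for the coupling, centred at tray x = -58 mm, y = 0; small double ring (56 mm) for the bearing at x = +58 mm, y = 0. Within 0.3 rad of the world axes, its +x end farther from the robot.
- yellow_tray: Flat yellow tray, size and origin as the blue one, fixed on the mat. Black outlines on its floor: rectangle (90 mm along tray x by 28 mm) for the pillow block, centred at tray x = -58 mm, y = 0; toothed ring (66 mm) for the small sprocket at x = +58 mm, y = 0. Within 0.3 rad of the world axes, its +x end farther from the robot.
- pin_half: Dark grey iron coupling half, 0.38 kg, standing on its hub: hub 34 mm diameter from 0 to 22 mm up, flange 66 mm diameter from 22 to 36 mm (grip here), four bright steel pins 8 mm diameter, tapered over the top 4 mm, from 36 to 48 mm, on its +x, -x, +y, -y axes 24 mm from the centre. Origin: centre of its underside, z up its axis. The mat it stands on is 2 mm above the bench (z = 2 mm).
- bush_half: Dark grey iron coupling half, 0.36 kg, lying hub up: flange 66 mm diameter, 0 to 14 mm up, with four through holes of 12 mm in orange bushes on its +x, -x, +y, -y axes 24 mm from the centre; hub 32 mm diameter, 14 to 46 mm (grip here). Origin: centre of its underside. Slides freely over the pins in any of four quarter turns; home, its origin is 36 mm above pin_half's.
- bearing: The small ball bearing, bright steel rings with black seals, lying flat: 52 mm outside diameter, 25 mm bore, 15 mm thick, about 0.13 kg. Origin: centre of its underside.
- big_bearing: The larger ball bearing, to be left alone: open type with visible steel balls in a brass cage, 72 mm outside diameter, 17 mm thick, lying flat. Origin: centre of its underside.
- sprocket: The small steel chain sprocket, 14 teeth, lying flat with its hub up: toothed disc 62 mm outside diameter and 7 mm thick, then hub 40 mm diameter from 7 to 30 mm above its underside (the place to grip), about 0.28 kg. Origin: centre of its underside.
- big_sprocket: The larger steel chain sprocket, to be left alone: 20 teeth, 84 mm outside diameter, hub 58 mm diameter, 30 mm high in all. Origin: centre of its underside.
- pillow_block: Green pillow block bearing standing on its foot: foot 86 (its x) x 24 (its y) x 12 mm, above it an eye of 48 mm diameter and 18 mm thick with a steel bearing insert 22 mm thick (along its y), 52 mm high in all, about 0.3 kg; grip it across the insert. Origin: centre of its underside.
- tape_roll: Roll of green tape lying flat, to be left alone: 76 mm outside diameter, 25 mm high. Origin: centre of its underside.
Things that resemble listed ones, but are neither listed nor needed, are in the scene too. Leave any purple or red look-alike of the pin_half alone.

How it is judged:
By the outcome, as a careful person would: the job done as asked, in the order asked, and still so for the second after the job is handed in, with the robot touching nothing.
It also fails if it takes over 112 s, if anything falls off the work surface, if the arm or the gripper's body presses on something with over 40 N, if the wrist force passes 120 N, or if a joint passes its speed limit or range.

## Robot

A 6-joint arm with a two-finger parallel gripper is mounted at the origin on the work surface. World frame = base frame: x ahead of the robot, y to its left, z up, the work surface at z = 0. Lengths are in m, angles in rad, forces in N, time in s.
With the tool pointing down it reaches from about 0.275 to 0.825 m from the base axis. Payload 4.9 kg.
Tool frame: the origin (TCP) lies midway between the tips of the shut fingers; the grasp point (between the pads) lies 19 mm behind it (bot.grip_depth is the distance from the TCP to the grasp point, in m); z points along the fingers, y is the line along which they close (so a half turn about z gives the same grasp; the last joint's range is limited). The gripper opens to 85 mm and grips with 20 to 120 N. Pads are 22 mm wide; open, the fingers measure 114 mm over their backs; the gripper's body (76 mm by 85 mm) begins 54 mm behind the grasp point. The pads swing forward as they close: fully open they stand 13 mm farther back than shut.
Start: joints at [-1.377, 0.326, -0.193, 1.052, 0, 1.437], TCP at [0.177, -0.521, 0.231] pointing down, gripper open.
Joint ranges: [-2.65, 2.65], [-0.97, 1.79], [-1.3, 1.35], [-1.93, 2.1], [-1.47, 1.37], [-3.14, 3.14]. Speed limits (rad/s): [2.57, 2.57, 3.14, 3.14, 3.14, 3.14].

## Interface

Orientations are given as a unit quaternion [w, x, y, z].
In Python, from cell import bot gives the robot as it stands. Calls block until the motion is done:
- bot.move_pose(position, orientation): joint-space move of the TCP to a pose.
- bot.move_linear(position, speed=0.15, rotation=None, until_force=None): straight line of the TCP; rotation=None keeps the orientation; speed is the mean speed in m/s. With until_force (N) it stops when the force on the tool has changed by that much, and returns True; else False.
- bot.goto_joints(angles): joint-space move.
- bot.set_gripper(opening, grasp_force=None): opening from 0.0 (shut) to 1.0 (fully open); grasp_force is the grip in N (None keeps the last); returns when the fingers have stopped.
- bot.wait(seconds).
- bot.solve_ik(position, orientation): joint angles nearest the present ones, or None.
- bot.camera(name): name is "scene" or "top"; returns the picture (420x560x3 uint8, red, green, blue); there is no depth.
- bot.calibration(name): a dict with "mtx" (3x3 intrinsics, pixels), "extrinsics" (4x4, takes a point from world to camera coordinates). Camera axes: x right, y down, z forward; pixel columns grow to the right and rows downward; lengths in m; the calibration is good to about 2 mm. A picture is of the moment at which its call begins. calibration takes no time and is no camera call.
A pose or a line that the arm cannot do raises bot.PlanningError and nothing moves.
- bot.close_job(): hands the job in; it is judged then, once.
Trained networks look in the newest picture that a camera, given by its name, has taken for a name from the list of things; names that differ only in an ending like _2 or _b are one class to them, and where a whole thing is asked for, a point or a joint stands for the part that bears it (a point fixed in the world has none). Each returns a list of dicts, best first, with "confidence" (0 to 1); they miss things now and then, are a little off and sometimes report something else, mostly with a low value. They report only what shows in the picture. A call takes as long as a camera call. They do not tell look-alikes from the thing itself.
- bot.search_frame(camera, thing): "bbox" ([left, top, width, height] in pixels, round what is visible of it).
Readings, each from a call of its own:
- bot.read_clock(): time.
- bot.read_joint_positions(): joint angles.
- bot.read_joint_vel(): joint speeds.
- bot.read_joint_efforts(): joint torques, N m.
- bot.read_position(): TCP position.
- bot.read_tool_rot(): TCP orientation.
- bot.read_ft_force(): force on the tool from outside, world axes, zero at the start.
- bot.read_moment(): the same for the moment, N m.
- bot.read_gripper_width(): opening from 0.0 (shut) to 1.0 (fully open).
- bot.read_finger_force(): force on a finger pad.
Only numpy, scipy, OpenCV 4.12 (cv2) and the standard library are available. Lean on these libraries where they do the work, as an engineer would, in place of code of your own. Each camera call takes 0.05 s, during which the arm holds its last target. There are 200 camera calls.

## Working session

There is one attempt and no reset: what is moved stays moved. The work goes in short steps, each a Python script; the robot and the scene stay as the last script left them, time stands still between calls to the robot, and variables do not carry over. Pictures are saved under pics/ and viewed, at most 14 in all, crops included, and the job is handed in when it is done.

```bash
ls; mkdir -p pics
python3 - <<'E'
from cell import bot
import cv2,numpy as np
for n in ["top","scene"]:
    im=bot.camera(n); cv2.imwrite(f"pics/{n}0.png",im[:,:,::-1]); c=bot.calibration(n)
    print(n,np.round(c["mtx"],1).tolist(),np.round(c["extrinsics"],3).tolist())
    for t in "blue_tray yellow_tray pin_half bush_half bearing big_bearing sprocket big_sprocket pillow_block tape_roll".split():
        print(t,[(np.round(d["bbox"]).astype(int).tolist(),round(d["confidence"],2)) for d in bot.search_frame(n,t)])
print(bot.read_clock(),bot.read_tool_rot())
E
```

```text
pics
top [[391.1, 0.0, 277.9], [0.0, 391.1, 208.0], [0.0, 0.0, 1.0]] [[-0.018, -1.0, -0.021, 0.009], [-0.991, 0.02, -0.132, 0.549], [0.132, 0.018, -0.991, 0.92], [0.0, 0.0, 0.0, 1.0]]
blue_tray [([104, 184, 81, 110], 0.94), ([282, 142, 32, 30], 0.48)]
yellow_tray [([395, 184, 67, 107], 0.78)]
pin_half [([416, 143, 27, 22], 0.84), ([348, 153, 27, 27], 0.59), ([312, 189, 24, 27], 0.56)]
bush_half [([265, 239, 27, 25], 0.73)]
bearing [([239, 145, 22, 21], 0.74)]
big_bearing [([215, 235, 27, 31], 0.86), ([311, 189, 28, 30], 0.71)]
sprocket [([260, 198, 25, 19], 0.84)]
big_sprocket [([313, 243, 30, 31], 0.84)]
pillow_block [([283, 141, 31, 27], 0.7)]
tape_roll [([212, 188, 31, 31], 0.77), ([392, 185, 68, 103], 0.72)]
scene [[481.9, 0.0, 274.1], [0.0, 481.9, 216.4], [0.0, 0.0, 1.0]] [[-0.356, 0.934, 0.018, 0.19], [0.506, 0.209, -0.837, -0.251], [-0.786, -0.289, -0.547, 1.539], [0.0, 0.0, 0.0, 1.0]]
blue_tray [([386, 207, 93, 79], 0.94)]
yellow_tray [([99, 154, 103, 57], 0.83)]
pin_half [([82, 196, 34, 32], 0.93), ([151, 209, 32, 26], 0.92), ([210, 198, 25, 27], 0.56)]
bush_half [([274, 189, 25, 26], 0.84)]
bearing [([264, 263, 28, 21], 0.67)]
big_bearing [([320, 202, 30, 27], 0.79)]
sprocket [([261, 216, 29, 28], 0.73)]
big_sprocket []
pillow_block [([213, 235, 18, 32], 0.76)]
tape_roll [([304, 226, 35, 32], 0.82)]
1.1 [-1.63333599e-05  9.86604495e-01  1.63130532e-01  2.35447591e-05]
```

Run:
```python
import cv2
a=cv2.imread("pics/top0.png")[120:310,90:480]
cv2.imwrite("pics/top0c.png",cv2.resize(a,(800,390),interpolation=cv2.INTER_CUBIC))
b=cv2.imread("pics/top0.png")[130:280,205:455]
cv2.imwrite("pics/top0d.png",cv2.resize(b,(800,480),interpolation=cv2.INTER_CUBIC))
a=cv2.imread("pics/scene0.png")[140:300,70:350]
cv2.imwrite("pics/scene0c.png",cv2.resize(a,(800,457),interpolation=cv2.INTER_CUBIC))
```

```text
(no output)
```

View pics/top0d.png

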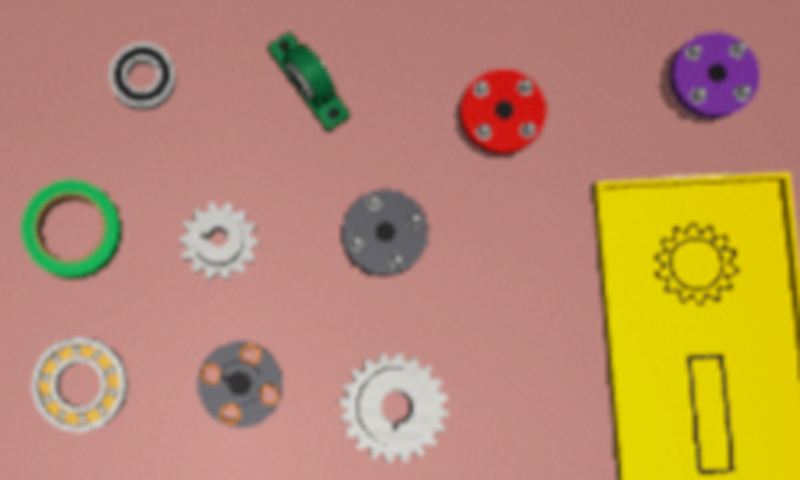

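View pics/scene0c.png

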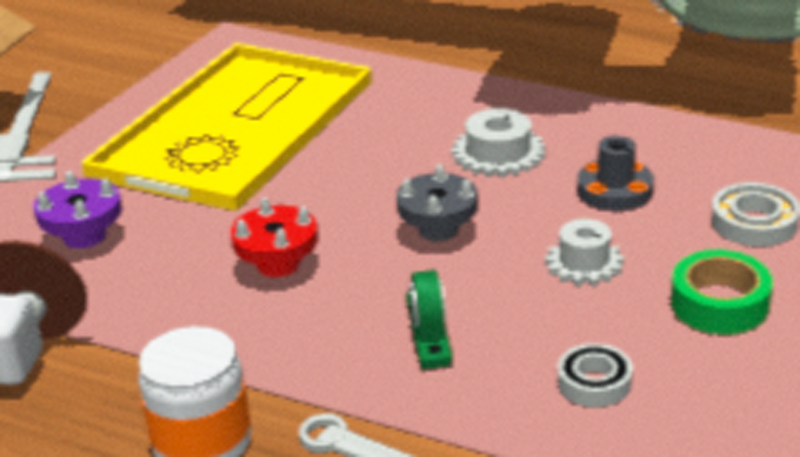

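View pics/top0.png

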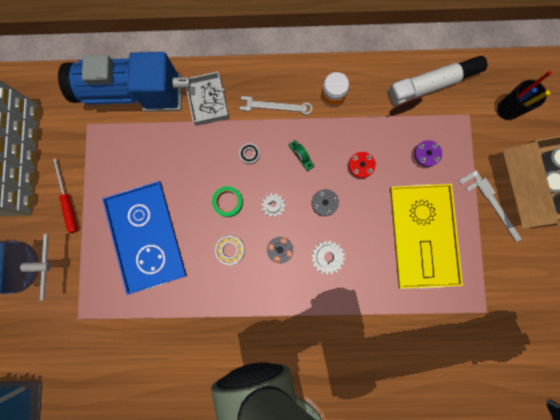

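The pin-half candidates in the top picture are grey at (325,203), red at (362,165) and purple at (428,153). The enlarged crop shows the dark-grey one fits the description, with bright pins. The black-sealed bearing is at (249,154), the small sprocket at (273,206), the bush half at (280,250) and the pillow block at (301,155). The blue tray's rings are at (139,215) and (150,260), and the yellow tray's outlines are at (423,212) and (427,258). Next I'll measure positions precisely.

```bash
cat > vis.py <<'E'
import cv2,numpy as np
from scipy.optimize import least_squares
from cell import bot
CAL={n:bot.calibration(n) for n in("top","scene")}
def proj(n,P):
    E=CAL[n]["extrinsics"];q=np.atleast_2d(P)@E[:3,:3].T+E[:3,3]
    q=q@CAL[n]["mtx"].T;return q[:,:2]/q[:,2:]
def back(n,uv,z):
    E=CAL[n]["extrinsics"];R=E[:3,:3];C=-R.T@E[:3,3]
    d=R.T@np.linalg.inv(CAL[n]["mtx"])@np.array([uv[0],uv[1],1.]);return C+d*(z-C[2])/d[2]
def grab(n,k=6): return np.mean([bot.camera(n).astype(float) for _ in range(k)],0)
def crop(im,cx,cy,h):
    return im[cy-h:cy+h,cx-h:cx+h]
def objmask(im,c,h):
    """largest non-mat component near pixel c (filled), full-size mask"""
    s=im.sum(2,keepdims=True)+1e-6; ch=im/s
    x,y=map(int,np.round(c)); w=ch[y-h:y+h,x-h:x+h].reshape(-1,3)
    mat=np.median(np.vstack([ch[y-h:y-h+3,x-h:x+h].reshape(-1,3),ch[y+h-3:y+h,x-h:x+h].reshape(-1,3)]),0)
    m=np.zeros(im.shape[:2],np.uint8); d=np.linalg.norm(ch-mat,axis=2)
    m[y-h:y+h,x-h:x+h]=(d>0.045)[y-h:y+h,x-h:x+h]
    cs,_=cv2.findContours(m,cv2.RETR_EXTERNAL,cv2.CHAIN_APPROX_NONE)
    k=max(cs,key=cv2.contourArea); o=np.zeros_like(m); cv2.drawContours(o,[k],-1,1,-1); return o
def sil(n,x,y,segs,z0):
    """silhouette of stacked cylinders (r,za,zb); 8x supersampled moments"""
    t=np.linspace(0,2*np.pi,60); allm=None
    polys=[]
    for r,a,b in segs:
        p=np.vstack([np.c_[x+r*np.cos(t),y+r*np.sin(t),np.full(60,z0+z)] for z in(a,b)])
        polys.append(cv2.convexHull(proj(n,p).astype(np.float32)))
    o=np.min([p.min((0,1)) for p in polys],0)-2
    m=np.zeros((800,800),np.uint8)
    for p in polys: cv2.fillPoly(m,[np.round((p-o)*8).astype(int)],1)
    M=cv2.moments(m,True); return np.array([M["m10"],M["m01"]])/M["m00"]/8+o, M["m00"]/64
def locate(n,im,c,segs,z0=.002,h=24):
    m=objmask(im,c,h);M=cv2.moments(m,True);g=np.array([M["m10"],M["m01"]])/M["m00"]
    p=back(n,c,z0+.015)[:2]
    for _ in range(5):
        s,A=sil(n,*p,segs,z0); p=p+(back(n,g,z0+.015)-back(n,s,z0+.015))[:2]
    return p,M["m00"],A
SEG=dict(pin_half=[(.017,0,.022),(.033,.022,.036)],bush_half=[(.033,0,.014),(.016,.014,.046)],
 bearing=[(.026,0,.015)],sprocket=[(.0295,0,.007),(.02,.007,.03)])
E
cat > m1.py <<'E'
from vis import *
px=dict(top=dict(pin_half=(325,203),bush_half=(280,250),bearing=(249,154),sprocket=(273,206),pillow_block=(301,155)),
 scene=dict(pin_half=(223,211),bush_half=(286,203),bearing=(278,272),sprocket=(275,229),pillow_block=(221,251)))
for n in px:
    im=grab(n); np.save(f"{n}.npy",im)
    for k,c in px[n].items():
        if k in SEG:
            p,a,A=locate(n,im,c,SEG[k],h=22); print(n,k,p.round(4),int(a),int(A))
im=np.load("top.npy")
# tray outlines
def comps(mask,zone):
    x0,y0,x1,y1=zone; m=np.zeros(mask.shape,np.uint8); m[y0:y1,x0:x1]=mask[y0:y1,x0:x1]
    m=cv2.morphologyEx(m,cv2.MORPH_CLOSE,np.ones((3,3),np.uint8))
    cs,_=cv2.findContours(m,cv2.RETR_EXTERNAL,cv2.CHAIN_APPROX_NONE)
    for k in cs:
        if cv2.contourArea(k)>80:
            M=cv2.moments(k); u=(M["m10"]/M["m00"],M["m01"]/M["m00"]); print("outline",np.round(u,1),back("top",u,.006).round(4),cv2.contourArea(k),cv2.minAreaRect(k))
r,g,b=im[...,0],im[...,1],im[...,2]
comps(r>90,(122,196,170,280)); comps((r<150),(403,195,450,280))
# trays' rotated rects
hs=cv2.cvtColor(im.astype(np.uint8),cv2.COLOR_RGB2HSV)
m=objmask(im,(301,155),22); ys,xs=np.nonzero(m); P=np.array([back("top",(x,y),.014)[:2] for x,y in zip(xs,ys)])
ctr=P.mean(0);w,v=np.linalg.eigh(np.cov((P-ctr).T)); print("pillow",ctr.round(4),np.arctan2(v[1,1],v[0,1]),len(P))
def big(n,c,h,s):
    i=im_[n]; return cv2.resize(i[c[1]-h:c[1]+h,c[0]-h:c[0]+h],(s,s),interpolation=cv2.INTER_CUBIC).clip(0,255)
im_={"top":np.load("top.npy"),"scene":np.load("scene.npy")}
t=np.hstack([big("top",px["top"][k],20,264) for k in("pin_half","bush_half","pillow_block")])
s=np.hstack([big("scene",px["scene"][k],22,264) for k in("pin_half","bush_half","pillow_block")])
cv2.imwrite("pics/det.png",np.vstack([t,s])[:,:,::-1])
print(bot.grip_depth)
E
python3 m1.py
```

```text
top pin_half [ 0.562  -0.1165] 554 592
top bush_half [ 0.4486 -0.0032] 523 570
top bearing [0.6967 0.0709] 351 350
top sprocket [0.562  0.0118] 422 435
scene pin_half [ 0.5645 -0.1165] 518 549
scene bush_half [ 0.4523 -0.0029] 485 533
scene bearing [0.6982 0.0702] 497 495
scene sprocket [0.5641 0.0114] 476 477
outline [150.1 258.9] [0.4317 0.3209 0.006 ] 674.5 ((149.75, 258.75), (28.991378784179688, 29.698482513427734), 45.0)
outline [138.5 214.9] [0.5431 0.3535 0.006 ] 395.0 ((138.5, 215.0), (22.0, 23.0), 90.0)
pillow [ 0.689  -0.0632] -2.5705480362470605 355
0.0187[ WARN:0@5.234] global loadsave.cpp:1063 imwrite_ Unsupported depth image for selected encoder is fallbacked to CV_8U.
```

View pics/det.png

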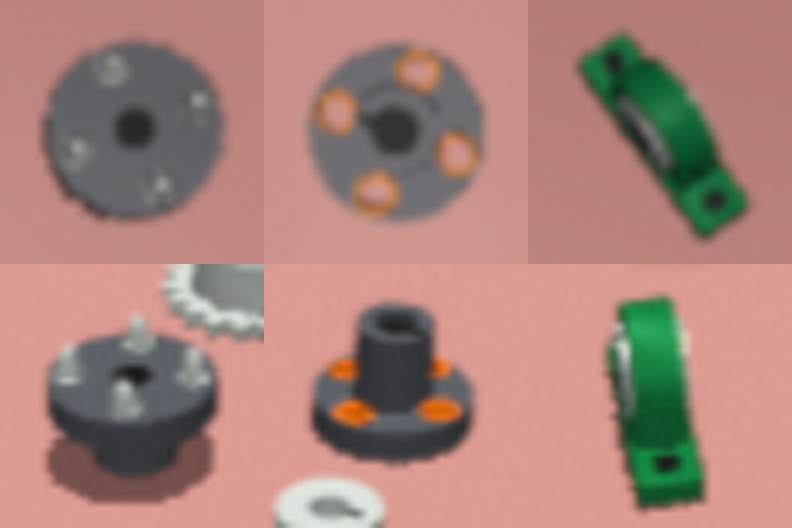

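The enlarged crop shows the grey pin half with pins at about (113,68), (197,105), (160,187) and (77,152). The bush half's bushes and the pillow block's foot holes are also clear. The cameras disagree by about 2.5 mm in x, so I'll average them. I'll also find the yellow outlines.

```bash
cat > m2.py <<'E'
from vis import *
I={n:np.load(n+".npy") for n in("top","scene")}
def quad(n,pts,c0,h,s,z,off=0):
    P=np.array([back(n,(c0[0]-h+((u-off)+.5)*2*h/s-.5,c0[1]-h+(v+.5)*2*h/s-.5),z)[:2] for u,v in pts])
    d=P-P.mean(0); a=np.arctan2(d[:,1],d[:,0]); a=np.angle(np.exp(4j*a).mean())/4
    return P.mean(0).round(4),round(a,3),np.linalg.norm(d,axis=1).round(4)
print("pin",quad("top",[(113,68),(197,105),(160,187),(77,152)],(325,203),20,264,.046))
print("bush",quad("top",[(419,72),(457,155),(377,194),(338,110)],(280,250),20,264,.016,264))
h=[back("top",(301-20+(u-528+.5)*40/264-.5,155-20+(v+.5)*40/264-.5),.014)[:2] for u,v in[(614,62),(713,200)]]
d=h[0]-h[1];print("pillow",np.mean(h,0).round(4),np.arctan2(d[1],d[0]).round(3),np.linalg.norm(d))
def outl(n,tray):
    im=I[n];hsv=cv2.cvtColor(im.astype(np.uint8),cv2.COLOR_RGB2HSV)
    H,S=hsv[...,0].astype(int),hsv[...,1]
    m=((abs(H-(110 if tray=="blue" else 28))<12)&(S>130)).astype(np.uint8)
    nn,l,st,cc=cv2.connectedComponentsWithStats(m)
    z={("top","blue"):(104,184,81,110),("top","yellow"):(390,184,72,107),("scene","blue"):(386,207,93,79),("scene","yellow"):(99,154,103,57)}[n,tray]
    q=np.zeros_like(m);q[z[1]:z[1]+z[3],z[0]:z[0]+z[2]]=m[z[1]:z[1]+z[3],z[0]:z[0]+z[2]]
    nn,l,st,cc=cv2.connectedComponentsWithStats(q);k=1+st[1:,4].argmax();t=(l==k).astype(np.uint8)
    cs,_=cv2.findContours(t,cv2.RETR_EXTERNAL,cv2.CHAIN_APPROX_NONE);f=np.zeros_like(t);cv2.drawContours(f,cs,-1,1,-1)
    f=cv2.erode(f,np.ones((9,9),np.uint8) if n=="top" else np.ones((7,7),np.uint8))
    V=im[...,0]; med=np.median(V[f>0]); L=(f>0)&((V>med+45) if tray=="blue" else (V<med*.8))
    L=cv2.morphologyEx(L.astype(np.uint8),cv2.MORPH_CLOSE,np.ones((5,5),np.uint8))
    cs,_=cv2.findContours(L,cv2.RETR_EXTERNAL,cv2.CHAIN_APPROX_NONE)
    for c in cs:
        if cv2.contourArea(c)>70:
            W=np.array([back(n,p,.006)[:2] for p in c[:,0]],np.float32)*1000
            M=cv2.moments(W); r=cv2.minAreaRect(W)
            print(n,tray,np.round([M["m10"]/M["m00"]/1e3,M["m01"]/M["m00"]/1e3],4),np.round(r[1]),round(r[2],1))
for n in I:
    for t in("blue","yellow"): outl(n,t)
E
python3 m2.py
```

```text
pin (array([ 0.5606, -0.1164]), np.float64(0.348), array([0.0238, 0.0237, 0.0233, 0.0237]))
bush (array([ 0.4485, -0.0038]), np.float64(-0.365), array([0.0239, 0.0236, 0.024 , 0.0239]))
pillow [ 0.689  -0.0623] 0.584 0.06665923069932915
top blue [0.4319 0.3206] [75. 73.] 1.2
top blue [0.5431 0.3535] [59. 56.] 88.9
top yellow [ 0.4192 -0.3642] [91. 30.] 1.2
top yellow [ 0.5362 -0.3608] [65. 61.] 88.9
scene blue [0.5464 0.3523] [57. 60.] 22.1
scene blue [0.4356 0.3199] [76. 75.] 22.4
scene yellow [ 0.5416 -0.358 ] [63. 58.] 40.4
```

```bash
cat > act.py <<'E'
from vis import *
def q(psi): return [0,np.cos(psi/2),np.sin(psi/2),0]   # tool down; closing axis at psi-90deg
def pick(xy,psi,z,open_=1.0,force=60,zup=.15):
    bot.set_gripper(open_,force)
    bot.move_pose([*xy,zup],q(psi)); bot.move_linear([*xy,z])
    bot.set_gripper(0,force); w=bot.read_gripper_width()
    bot.move_linear([*xy,zup]); print("width mm",round(w*85,1),"after lift",round(bot.read_gripper_width()*85,1),"t",bot.read_clock())
def place(xy,psi,z,open_,zup=.15,f=6,above=.006,below=.003):
    bot.move_pose([*xy,zup],q(psi)); bot.move_linear([*xy,z+above])
    hit=bot.move_linear([*xy,z-below],speed=.02,until_force=f)
    zz=bot.read_position()[2]; print("hit",hit,"z-expected mm",round((zz-z)*1e3,2),bot.read_ft_force().round(1))
    bot.set_gripper(open_); bot.move_linear([*xy,zup]); print("t",bot.read_clock())
E
python3 - <<'E'
from act import *
pick((.5627,-.1165),np.pi/2,.009)
place((.4337,.3203),np.pi/2-.36,.013,.95)
print(bot.read_joint_positions().round(2))
E
```

```text
width mm 63.9 after lift 63.8 t 6.4583
hit True z-expected mm 1.46 [-0.5  0.4  5.4]
t 10.8917
[ 0.5   0.38 -0.34  0.85  0.    2.43]
```

Run:
```python
from act import *
pick((.4505,-.0032),np.pi/2,.0185,open_=.7)
for n,c,h in(("top",(150,258),28),("scene",(418,260),36)):
    im=grab(n,4);np.save(n+"2.npy",im)
    cv2.imwrite(f"pics/{n}2.png",cv2.resize(im[c[1]-h:c[1]+h,c[0]-h:c[0]+h].astype(np.uint8),(400,400),interpolation=cv2.INTER_CUBIC)[:,:,::-1])
cv2.imwrite("pics/both2.png",np.hstack([cv2.imread("pics/top2.png"),cv2.imread("pics/scene2.png")]))
```

```text
width mm 30.1 after lift 30.3 t 14.8917
```

View pics/both2.png

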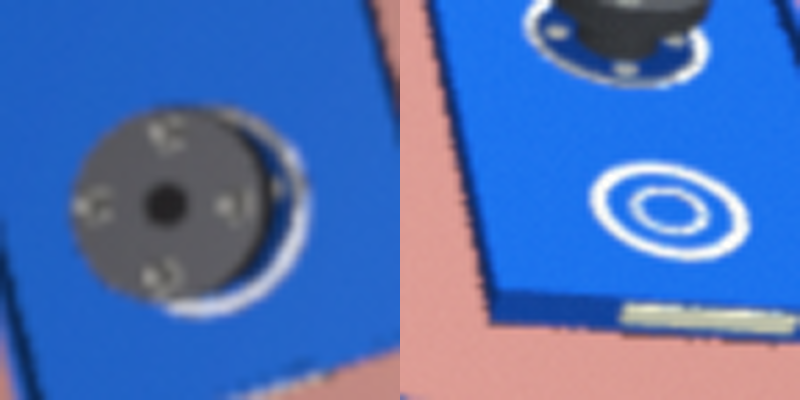

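Run:
```python
from vis import *
P=np.array([back("top",(122+(u+.5)*56/400-.5,230+(v+.5)*56/400-.5),.050)[:2] for u,v in[(167,133),(240,206),(162,278),(95,206)]])
d=P-P.mean(0);a=np.angle(np.exp(4j*np.arctan2(d[:,1],d[:,0])).mean())/4
print(P.mean(0).round(4),round(a,3),np.linalg.norm(d,axis=1).round(4))
for n,c in(("top",(146,258)),("scene",(432,232))):
    im=np.load(n+"2.npy");mx,mn=im.max(2),im.min(2)
    m=((mx-mn<45)&(mx<125)).astype(np.uint8)
    k=np.zeros_like(m);k[c[1]-24:c[1]+24,c[0]-24:c[0]+24]=m[c[1]-24:c[1]+24,c[0]-24:c[0]+24]
    if n=="top": k=cv2.morphologyEx(k,cv2.MORPH_OPEN,np.ones((5,5),np.uint8))
    cs,_=cv2.findContours(k,cv2.RETR_EXTERNAL,cv2.CHAIN_APPROX_NONE);o=np.zeros_like(m);cv2.drawContours(o,[cv2.convexHull(max(cs,key=cv2.contourArea)) if n=="top" else max(cs,key=cv2.contourArea)],-1,1,-1)
    M=cv2.moments(o,True);g=np.array([M["m10"],M["m01"]])/M["m00"];p=np.array([.433,.32])
    for _ in range(5):
        s,A=sil(n,*p,SEG["pin_half"],.006); p=p+(back(n,g,.03)-back(n,s,.03))[:2]
    print(n,p.round(4),M["m00"],A)
```

```text
[0.4329 0.3184] -0.013 [0.0242 0.0249 0.0239 0.0239]
top [0.4342 0.3201] 589.0 641.71875
scene [0.443  0.3206] 458.0 603.359375
```

Run:
```python
from act import *
xy=(.4337,.3203);p=np.pi/2+.353;z=.0585
bot.move_pose([*xy,.15],q(p)); bot.move_linear([*xy,z+.016])
hit=bot.move_linear([*xy,z-.003],speed=.02,until_force=8)
print(hit,(bot.read_position()[2]-z)*1e3,bot.read_ft_force().round(1),bot.read_clock())
```

```text
True 1.0180753970866971 [-0.1 -0.1  4.9] 17.9
```

Run:
```python
from act import *
bot.set_gripper(.7); x,y,_=.4337,.3203,0
bot.move_linear([x,y,.13]); bot.set_gripper(1.0,60)
bot.move_pose([x,y,.13],q(np.pi/2)); 
print(bot.move_linear([x,y,.021],speed=.1,until_force=15),bot.read_position())
bot.set_gripper(0,60); print(bot.read_gripper_width()*85)
bot.move_linear([x,y,.024],speed=.03)
bot.move_linear([.4315,y+.001,.024],speed=.03)
print(bot.move_linear([.4315,y+.001,.019],speed=.02,until_force=6),bot.read_position())
bot.set_gripper(.95); bot.move_linear([.4315,y+.001,.15]); print(bot.read_clock())
```

```text
False [0.43420439 0.3205976  0.02157441]
64.32220293563809
True [0.43160153 0.3214235  0.02194476]
23.3583
```

Run:
```python
from act import *
pick((.6967,.0709),np.pi/2,.0035,open_=.9,force=40)
place((.5431,.3535),np.pi/2,.0075,.85)
pick((.562,.0118),np.pi/2,.0105,open_=.8)
im=grab("top",4);np.save("top3.npy",im)
c=(145,238);h=40
a=cv2.resize(im[c[1]-h:c[1]+h,c[0]-h:c[0]+h].astype(np.uint8),(400,400),interpolation=cv2.INTER_CUBIC)
im=grab("scene",4);c=(435,245);h=45
b=cv2.resize(im[c[1]-h:c[1]+h,c[0]-h:c[0]+h].astype(np.uint8),(400,400),interpolation=cv2.INTER_CUBIC)
cv2.imwrite("pics/both3.png",np.hstack([a,b])[:,:,::-1])
```

```text
width mm 49.9 after lift 50.1 t 27.5583
hit True z-expected mm 1.59 [-0.1  0.9  5. ]
t 31.65
width mm 37.6 after lift 38.0 t 35.7083
```

View pics/both3.png

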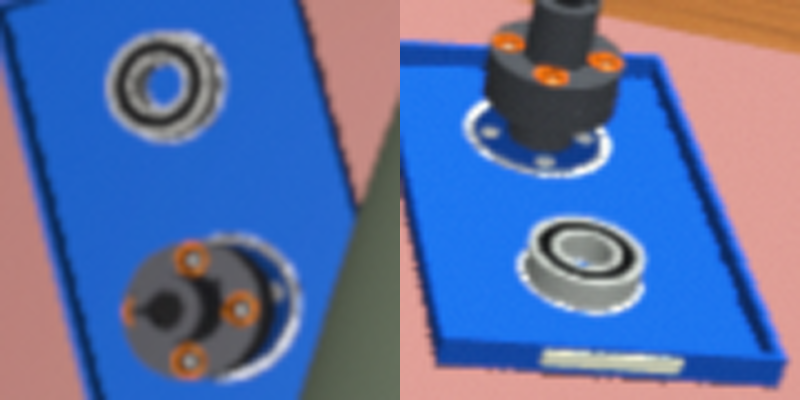

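The top and scene views show the coupling mated, with its pins in the bushes, and standing on its ring. The bearing is flat on the small ring.

Run:
```python
from act import *
place((.5362,-.3608),np.pi/2,.0145,.8)
pick((.689,-.0625),.585,.0175,open_=.7)
place((.4192,-.3642),.029,.0215,.6)
bot.move_pose([.45,0.0,.25],q(np.pi/2))
im=grab("top",4);np.save("top4.npy",im)
c=(428,238);h=40
a=cv2.resize(im[c[1]-h:c[1]+h,c[0]-h:c[0]+h].astype(np.uint8),(400,400),interpolation=cv2.INTER_CUBIC)
im=grab("scene",4);c=(155,185);h=45
b=cv2.resize(im[c[1]-h:c[1]+h,c[0]-h:c[0]+h].astype(np.uint8),(400,400),interpolation=cv2.INTER_CUBIC)
cv2.imwrite("pics/both4.png",np.hstack([a,b])[:,:,::-1]);cv2.imwrite("pics/scene4.png",im[:,:,::-1].astype(np.uint8))
```

```text
hit True z-expected mm 1.3 [-1.   0.2  4.3]
t 40.3417
width mm 21.1 after lift 20.8 t 44.425
hit True z-expected mm 1.05 [-0.5  0.   5. ]
t 48.6667
```

View pics/both4.png

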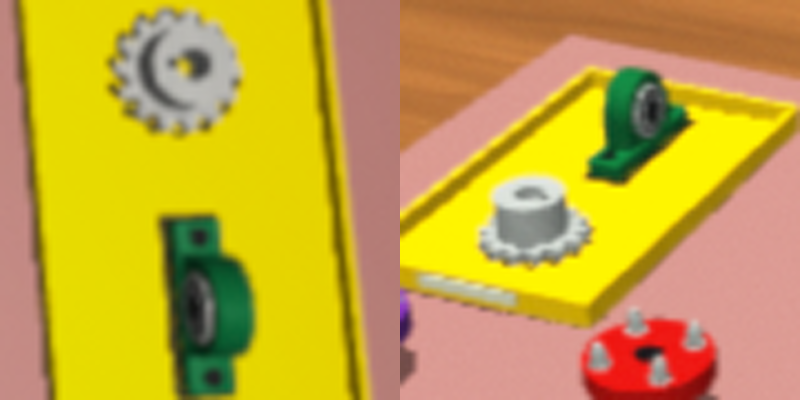

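View pics/scene4.png

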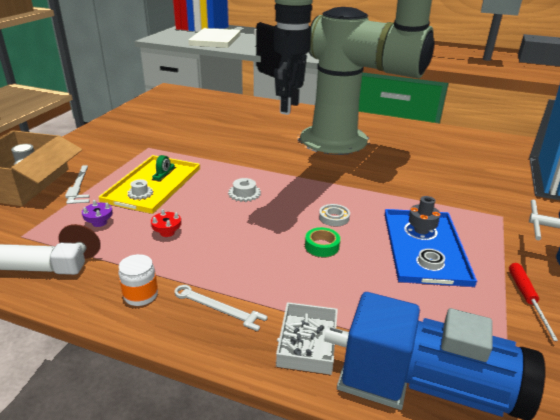

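Run:
```python
from vis import *
h=np.array([back("top",(388+(u+.5)/5-.5,198+(v+.5)/5-.5),.018)[:2] for u,v in[(200,237),(214,378)]])
d=h[0]-h[1];print("pillow",h.mean(0).round(4),"want .4192 -.3642",np.arctan2(d[1],d[0]).round(3))
im=np.load("top4.npy")
def loc(m,c,k,hh,want):
    o=np.zeros(m.shape,np.uint8);s=np.s_[c[1]-hh:c[1]+hh,c[0]-hh:c[0]+hh];o[s]=m[s]
    cs,_=cv2.findContours(o,cv2.RETR_EXTERNAL,cv2.CHAIN_APPROX_NONE);o[:]=0;cv2.drawContours(o,[max(cs,key=cv2.contourArea)],-1,1,-1)
    M=cv2.moments(o,True);g=np.array([M["m10"],M["m01"]])/M["m00"];p=np.array(want)
    for _ in range(5):
        q,A=sil("top",*p,SEG[k],.006);p=p+(back("top",g,.015)-back("top",q,.015))[:2]
    print(k,p.round(4),"want",want,M["m00"],A)
loc(im[...,2]>75,(423,212),"sprocket",18,(.5362,-.3608))
loc(im[...,0]-im[...,2]>-70,(138,214),"bearing",16,(.5431,.3535))
```

```text
pillow [ 0.4192 -0.3661] want .4192 -.3642 0.031
sprocket [ 0.5367 -0.3633] want (0.5362, -0.3608) 475.0 467.78125
bearing [0.5429 0.3524] want (0.5431, 0.3535) 418.0 381.890625
```

Both yellow-tray parts sit about 2 mm off in y. I have time to nudge them.

```bash
cat >> act.py <<'E'
def nudge(x,y,psi,z,dx,dy,op):
    bot.set_gripper(op,50); bot.move_pose([x,y,.13],q(psi)); bot.move_linear([x,y,z])
    bot.set_gripper(0,50); bot.move_linear([x,y,z+.003],speed=.03); bot.move_linear([x+dx,y+dy,z+.003],speed=.03)
    print(bot.move_linear([x+dx,y+dy,z-.003],speed=.02,until_force=6),bot.read_position())
    bot.set_gripper(op); bot.move_linear([x+dx,y+dy,.15])
E
python3 - <<'E'
from act import *
nudge(.4192,-.3642,.029,.0225,0,.0018,.6)
nudge(.5362,-.3608,np.pi/2,.0155,0,.0023,.8)
bot.move_pose([.45,0.0,.25],q(np.pi/2))
im=grab("top",4);np.save("top4.npy",im);print(bot.read_clock())
c=(428,238);h=40
a=cv2.resize(im[c[1]-h:c[1]+h,c[0]-h:c[0]+h].astype(np.uint8),(400,400),interpolation=cv2.INTER_CUBIC)
c=(145,238)
b=cv2.resize(im[c[1]-h:c[1]+h,c[0]-h:c[0]+h].astype(np.uint8),(400,400),interpolation=cv2.INTER_CUBIC)
cv2.imwrite("pics/both5.png",np.hstack([a,b])[:,:,::-1])
E
```

```text
True [ 0.41930164 -0.36246091  0.02368114]
True [ 0.53630939 -0.35853345  0.01706785]
62.1667
```

View pics/both5.png

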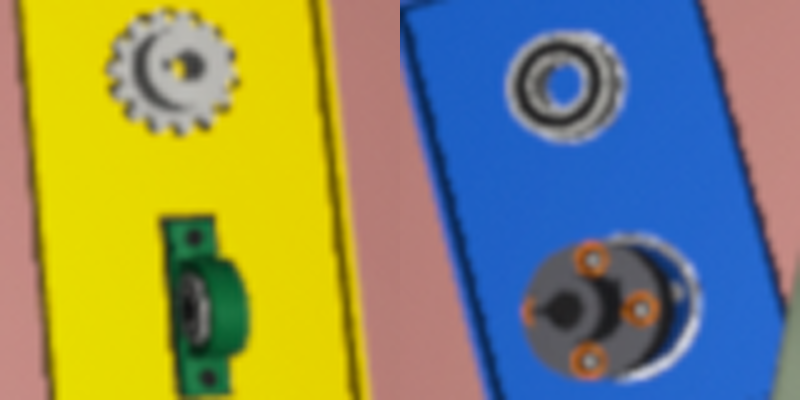

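The parts are upright and on their outlines: sprocket at crop (173,72), pillow block at (200,300), bearing at (567,85) and the mated coupling at (590,310). Handing in.

```bash
python3 -c "
from cell import bot
print(bot.close_job())"
```

```text
the job is handed in; nothing more can be done
None
```

Both kits are made up and the job was handed in at about 62 s: coupling and small bearing in the blue tray, pillow block and small sprocket in the yellow tray; the parts to be left alone were never gripped, and no verdict was returned.

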